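Hang the second square caddy on the hook

TASK

One square parts caddy already hangs on the hook of the steel stand. Hang the square caddy that stands on the bench on the same hook too, by its handle window, level and square to the hook, in the free space between the hanging caddy and the upturned tip, and let go. Do not shove or unhook the one already hanging, and leave the round caddy standing where it is.

Things in the scene. Friction and masses are not known exactly. Their poses are not given: they have to be found in the camera images.
- square_caddy: To hang: open aluminium box 50(x) x 60(y) x 45 high, 0.1-0.2 kg, on the bench. Origin: underside centre, z up. Steel strap handle: uprights at y=+-32 (4 thick, 14 wide in x), level bar from z=105 to 111; window below it, seen along x, 60 wide, z=45 to 105. On the bar a black grip block 24(x) x 14(y), z=111 to 157; pinch it along y. Half a turn about z looks the same.
- hung_caddy: A caddy of exactly the same make and size as the square caddy, already hanging loose on the hook near its post: its origin (underside centre) at x about 52, y = 0, z = 45 in the stand's frame, its x axis along the hook. To stay there.
- round_caddy: The other caddy on the bench, to be left alone: the same handle and height, but a round pot of 60 mm diameter. Origin: centre of its underside.
- stand: Fixed dark steel stand. Origin: on the bench under the post; x along the hook, post to tip. Base 12 high, x -50 to 150, y +-60. Post 14 x 32 at x=0. Hook: flat strip 32 wide (y), 6 thick, top face z=150, ending at x=205 in an upturned lip 6 thick, top z=166. A caddy hangs with its handle bar on the strip, its x along the hook, origin at z=45 here; best at x about 148 (115 to 185), y=0.
There are look-alikes about, which are no part of the job. Leave any purple look-alike of the square_caddy alone.

How it is judged:
By the outcome, as a careful person would: the job done as asked, in the order asked, and still so for the second after the job is handed in, with the robot touching nothing.
It also fails if it takes over 35 s, if anything falls off the work surface, if the arm or the gripper's body presses on something with over 40 N, if the wrist force passes 120 N, or if a joint passes its speed limit or range.

ROBOT

A 6-joint arm with a two-finger parallel gripper is mounted at the origin on a cart in front of the work surface, level with it; the furniture and walls round the work are solid. World frame = base frame: x ahead of the robot, y to its left, z up, the work surface at z = 0. Lengths are in m, angles in rad, forces in N, time in s.
With the tool pointing down it reaches from about 0.25 to 0.775 m from the base axis. Payload 4 kg.
Tool frame: the origin (TCP) lies at the very end of the fingers, on their centre line; the grasp point (between the pads) lies 19 mm behind it; z points along the fingers, y is the line along which they close (so a half turn about z gives the same grasp; the last joint's range is limited). The gripper opens to 94 mm and grips with 3 to 60 N. Pads are 16 mm wide; open, the fingers measure 119 mm over their backs; the gripper's body (75 mm by 177 mm) begins 78 mm behind the grasp point.
Start: joints at [1.083, 0.087, 1.371, -0, 1.684, -0.103], TCP at [0.206, 0.51, 0.206] pointing down, gripper open.
Joint ranges: [-3.1, 3.1], [-0.76, 2.03], [0.27, 2.55], [-1.08, 4.22], [0.17, 2.65], [-2.57, 2.57]. Speed limits (rad/s): [2.79, 2.79, 3.14, 3.14, 3.14, 3.14].

INTERFACE

Orientations are given as [roll, pitch, yaw] about the fixed x, y, z axes, in that order (R = Rz(yaw) Ry(pitch) Rx(roll)).
In Python, from bench import robot, vision gives the robot as it stands.
- The arm moves only by the shell command python3 -m crank 'ROWS'. ROWS is JSON, a list of rows, each a list of 3 entries, a list of its own where there are three numbers: the closure, from 0 (fully open) to 1 (shut), then the shift along the tool's x, y, z in m, then the turn, a rotation vector about the tool's x, y, z in degrees. A call has 1 to 8 rows; each row shifts and turns the commanded pose from where the row before left it, along the tool's axes as they then stand; what a row does not reach is not made up. A row lasts 1/10 s, in which the tool goes at most 50 mm and 8.59 degrees, less where a joint would pass 70% of its speed; a pose out of reach is approached as far as the arm can. A call with a gripper value outside its range is refused whole. The fingers move at their own pace and stop on an object; the grip force is fixed at half the most. Time passes only in rows, so rows that do not move let the fingers close. It gives the time, the measured TCP pose, the force, the opening and the grip force at its end, in the units of the state.
- robot.get_obs(): the state, without advancing time (a new reading comes with each control period).
- vision.snapshot(name): name is "side" or "top"; returns a dict with "color" (400x640x3 uint8, red, green, blue), "z_map" (400x640 float32, m along the optical axis (not along the pixel's ray), 0 where there is no reading), "fx", "fy", "cx", "cy" (pixels), "dist" ([k1, k2, p1, p2, k3] as OpenCV has them; the pictures are not rectified), "R" (3x3) and "t" (3): a world point X has camera coordinates R X + t. Camera axes: x right, y down, z forward; pixel columns grow to the right and rows downward; lengths in m; the calibration is good to about 2 mm. A picture is of the moment at which its call begins.
- robot.close_job(): hands the job in; it is judged then, once.
The state is a dict: "time": time; "joint_positions": joint angles; "qvel": joint speeds; "joint_torque": joint torques, N m; "tool_pos": TCP position; "ee_rot": TCP orientation; "wrist_force": force on the tool from outside, world axes, zero at the start; "wrist_torque": the same for the moment, N m; "width": finger opening in m; "finger_force": force on a finger pad.
Only numpy, scipy, OpenCV 4.12 (cv2) and the standard library are available. Lean on these libraries where they do the work, as an engineer would, in place of code of your own. Each camera call takes 0.05 s, during which the arm holds its last target. There are 200 camera calls.

## Working session

There is one attempt and no reset: what is moved stays moved. The work goes in short steps, Python scripts to look and compute and a shell command to move; the robot and the scene stay as the last step left them, time stands still between calls to the robot, and variables do not carry over. Pictures are saved under pics/ and viewed, at most 10 in all, crops included, and the job is handed in when it is done.

```bash
mkdir -p pics; cat > h.py <<'E'
import numpy as np, cv2
from bench import robot, vision
def snap(n):
    s=vision.snapshot(n); np.savez(f'{n}.npz',**s); return s
def cloud(s):
    h,w=s['z_map'].shape
    u,v=np.meshgrid(np.arange(w),np.arange(h))
    K=np.array([[s['fx'],0,s['cx']],[0,s['fy'],s['cy']],[0,0,1.]])
    p=cv2.undistortPoints(np.stack([u,v],-1).reshape(-1,1,2).astype(np.float64),K,np.array(s['dist'],float)).reshape(h,w,2)
    z=s['z_map'][...,None]
    X=np.concatenate([p*z,z],-1)-np.array(s['t']).reshape(3)
    X=X@np.array(s['R']); X[s['z_map']==0]=np.nan
    return X
E
python3 - <<'E'
from h import *
for n in('side','top'):
    s=snap(n); cv2.imwrite(f'pics/{n}0.png',s['color'][...,::-1]); print(n,-np.array(s['R']).T@np.array(s['t']).reshape(3))
print(robot.get_obs())
E
```

```text
side [ 0.19738711 -0.69916805  0.78431623]
top [0.42554946 0.05291727 1.18085386]
{'time': 0.1, 'joint_positions': array([ 1.08287227e+00,  8.78714402e-02,  1.37210025e+00, -1.85942507e-05,
        1.68359109e+00, -1.03114517e-01]), 'qvel': array([-0.00045436, -0.00220779, -0.00412249,  0.00252708, -0.00085914,
        0.0004524 ]), 'joint_torque': array([ 2.05788558e-03, -3.41252553e+01, -3.03301013e+01,  7.20030908e-02,
        3.04186705e-02, -1.12561941e-04]), 'tool_pos': array([0.20624525, 0.50933246, 0.20442795]), 'ee_rot': array([-3.13963109e+00, -1.84406547e-04,  2.75678086e+00]), 'wrist_force': array([0.20206342, 0.34008881, 0.6155428 ]), 'wrist_torque': array([ 0.00903881, -0.01452583,  0.04516063]), 'finger_force': 0.0, 'width': 0.09406282532910115}
```

View pics/side0.png

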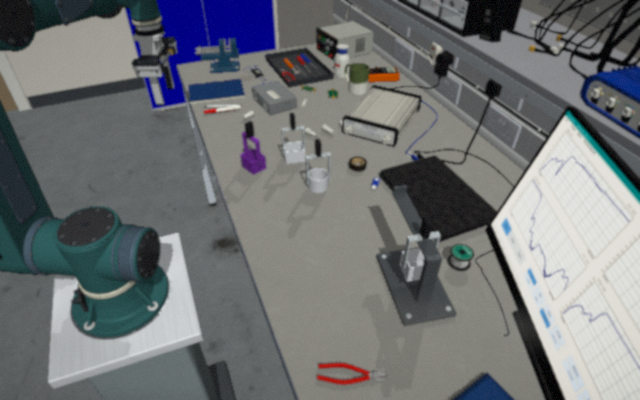

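View pics/top0.png

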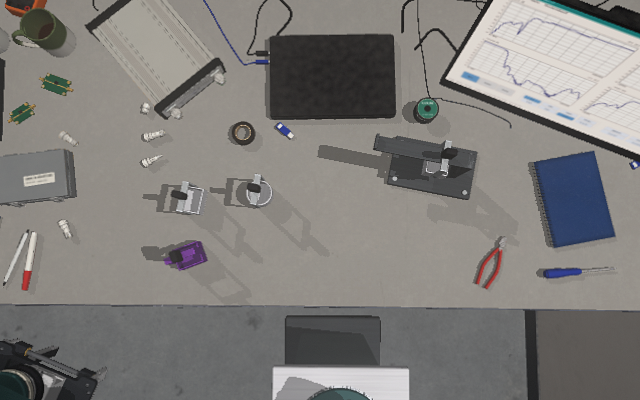

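The side view shows the square caddy at (293,150), the round one at (317,178), the purple decoy at (253,155) and the stand at (420,280). In the top view they are at (187,198), (250,190), (187,255) and (430,165), with the hook tip near (378,143).

```bash
python3 - <<'E'
from h import *
def rect(P,l):
    P=P[np.isfinite(P).all(1)]
    if len(P)<8: print(l,len(P)); return
    r=cv2.minAreaRect(P[:,:2].astype(np.float32)*1000); print(l,len(P),'med',np.round(np.median(P,0),4),'z',np.round(np.percentile(P[:,2],[2,98]),3),'rect',np.round(r[0],1),np.round(r[1],1),round(r[2],1))
for n,boxes in (('top',dict(sq=(135,170,215,225),rd=(215,165,285,225),st=(365,125,485,205))),('side',dict(sq=(276,108,308,168),rd=(304,135,332,196),st=(370,215,460,325)))):
    s=np.load(n+'.npz'); X=cloud(s); C=s['color'].astype(int)
    print(n,s['fx'],s['R'].round(3).tolist())
    for k,(a,b,c,d) in boxes.items():
        P=X[b:d,a:c].reshape(-1,3); Q=C[b:d,a:c].reshape(-1,3)
        for lo,hi in ((.006,.02),(.03,.05),(.095,.115),(.12,.16),(.137,.156),(.156,.175),(.18,.21)):
            m=(P[:,2]>lo)&(P[:,2]<hi); rect(P[m],f'{k} {lo}-{hi}')
s=np.load('top.npz');c=s['color'][...,::-1]
a=cv2.resize(c[165:230,130:290],None,fx=5,fy=5,interpolation=cv2.INTER_CUBIC)
b=cv2.resize(c[120:210,360:490],None,fx=3,fy=3,interpolation=cv2.INTER_CUBIC)
t=np.load('side.npz')['color'][...,::-1]
d=cv2.resize(t[215:325,365:465],None,fx=2.45,fy=2.45,interpolation=cv2.INTER_CUBIC)
o=np.zeros((325+270,800,3),np.uint8);o[:325]=a;o[325:325+270,:390]=b;o[325:325+269,400:645]=d
cv2.imwrite('pics/crop.png',o)
E
```

```text
top 491.90119101980855 [[0.012, -1.0, 0.006], [-0.996, -0.012, -0.093], [0.093, -0.005, -0.996]]
sq 0.006-0.02 56 med [0.5376 0.3294 0.0117] z [0.006 0.019] rect [557.6 354.7] [109.3  49. ] 43.1
sq 0.03-0.05 119 med [0.535  0.3322 0.0421] z [0.031 0.049] rect [535.1 344.5] [36.3 70.4] 79.0
sq 0.095-0.115 186 med [0.5433 0.3527 0.1099] z [0.103 0.114] rect [535.7 351.2] [20.6 67.7] 80.1
sq 0.12-0.16 112 med [0.5352 0.3492 0.154 ] z [0.121 0.159] rect [536.  352.5] [26.1 14.2] 79.1
sq 0.137-0.156 67 med [0.5356 0.3494 0.1538] z [0.138 0.156] rect [536.2 353.4] [24.4 14.2] 79.1
sq 0.156-0.175 26 med [0.5353 0.3547 0.1574] z [0.156 0.16 ] rect [535.4 352.4] [21.5 10.1] 84.3
sq 0.18-0.21 0
rd 0.006-0.02 46 med [0.5508 0.1841 0.009 ] z [0.006 0.019] rect [542.5 201.2] [ 52.1 159.4] 41.9
rd 0.03-0.05 102 med [0.5486 0.1835 0.0428] z [0.032 0.048] rect [553.4 194.1] [59.1 58.3] 41.3
rd 0.095-0.115 156 med [0.5449 0.1941 0.1099] z [0.102 0.115] rect [553.6 192.1] [18.9 68. ] 81.8
rd 0.12-0.16 101 med [0.5521 0.1932 0.1547] z [0.122 0.159] rect [553.3 194.3] [24.1 14.2] 78.0
rd 0.137-0.156 54 
[... 2314 characters left out ...]
.9] [182.3  95. ] 3.7
st 0.095-0.115 134 med [ 0.6034 -0.272   0.1052] z [0.096 0.115] rect [ 598.5 -243.7] [25.5 84.6] 25.0
st 0.12-0.16 1030 med [ 0.6184 -0.2244  0.1494] z [0.123 0.157] rect [ 625.1 -211.8] [132.8  70.6] 65.0
st 0.137-0.156 822 med [ 0.6199 -0.2239  0.1496] z [0.138 0.156] rect [ 624.5 -211.6] [132.8  69.3] 65.0
st 0.156-0.175 112 med [ 0.6173 -0.2169  0.1589] z [0.156 0.174] rect [ 622.3 -215.3] [22.8 65.9] 68.4
st 0.18-0.21 141 med [ 0.6197 -0.2188  0.1968] z [0.18  0.203] rect [ 623.4 -213.6] [25.3 14.8] 78.1Traceback (most recent call last):
  File "<stdin>", line 18, in <module>
ValueError: could not broadcast input array from shape (270,245,3) into shape (269,245,3)
```

```bash
python3 - <<'E'
from h import *
for n,(a,b,c,d) in (('top',(365,125,485,205)),('side',(360,190,470,325))):
    s=np.load(n+'.npz'); X=cloud(s)[b:d,a:c].reshape(-1,3); C=s['color'][b:d,a:c].reshape(-1,3).astype(int)
    for l,m in (('strip',(abs(X[:,2]-.15)<.004)&(C.max(1)<110)),('base',(abs(X[:,2]-.012)<.003)&(C.max(1)<110)),('lip',(abs(X[:,2]-.166)<.004)&(C.max(1)<110)),('bar',(abs(X[:,2]-.156)<.004)&(C.min(1)>120))):
        P=X[m&np.isfinite(X).all(1)]; im=np.zeros((600,600),np.uint8)
        q=((P[:,:2]-[.4,-.45])*1000).astype(int); q=q[(q>=0).all(1)&(q<600).all(1)]; im[q[:,1],q[:,0]]=255
        im=cv2.morphologyEx(im,cv2.MORPH_CLOSE,np.ones((7,7)))
        im=cv2.morphologyEx(im,cv2.MORPH_OPEN,np.ones((5,5)))
        for cc in cv2.findContours(im,0,2)[0]:
            if cv2.contourArea(cc)>60:
                r=cv2.minAreaRect(cc); print(n,l,np.round(np.array(r[0])+[400,-450],1),np.round(r[1],1),round(r[2],1),cv2.contourArea(cc))
s=np.load('top.npz');c=s['color'][...,::-1]
a=cv2.resize(c[165:230,130:290],(800,325),interpolation=2)
b=cv2.resize(c[120:210,360:490],(390,270),interpolation=2)
t=np.load('side.npz')['color'][...,::-1]
d=cv2.resize(t[190:325,365:465],(200,270),interpolation=2)
o=np.zeros((595,800,3),np.uint8);o[:325]=a;o[325:,:390]=b;o[325:,400:600]=d
cv2.imwrite('pics/crop.png',o)
E
```

```text
top strip [ 638.2 -137.9] [139.4  32.9] 79.2 4067.5
top strip [ 617.2 -246.4] [52.4 31.8] 79.3 1242.0
top base [ 690.3 -159.9] [57.6  8.2] 79.0 299.0
top base [ 678.5 -221. ] [18.  7.] 90.0 81.0
top base [ 599.9 -212.3] [198.3  73.2] 78.8 10440.0
top base [ 662.9 -300.7] [44.5  8.6] 78.7 243.0
top bar [ 603.9 -208.1] [12.3 25.4] 84.8 260.0
top bar [ 648.5 -217.5] [13. 13.] 90.0 150.5
side strip [ 638.6 -132.7] [133.3  33.2] 79.1 3649.0
side strip [ 616.3 -247.6] [57.2 32.6] 79.0 1644.5
side base [ 621.2 -219.5] [200.6 119.6] 79.4 13073.0
side bar [ 602.5 -211.1] [14.9 27.3] 78.7 315.5
side bar [ 646.  -220.5] [13. 16.] 90.0 179.0
```

View pics/crop.png

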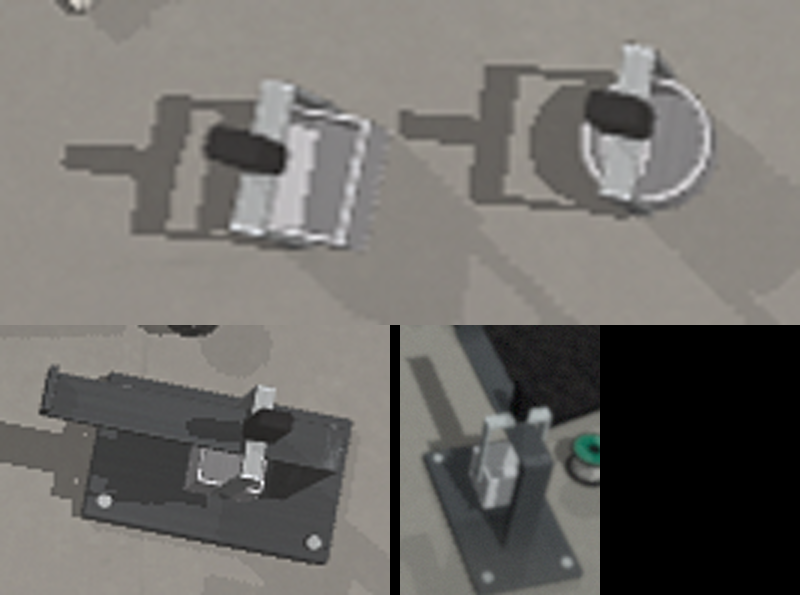

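The upper crop shows the square caddy (bar through about (262,160), grip at (245,148)) next to the round one, both turned like the hook. The lower crops show the strip running from tip (48,390) to post (330,440), with the hung caddy near the post. The strip, base and bar sizes match the given ones. From this I get hook yaw 79.1°, stand origin (0.6126, -0.2688), caddy at (0.5355, 0.352) with yaw 79.5°, and hanging goal (0.6406, -0.1235).

```bash
cat > go.py <<'E'
import sys,numpy as np
from scipy.spatial.transform import Rotation as Ro
from bench import robot
# usage: go.py x y z yaw(deg): shift needed in present tool axes, turn
o=robot.get_obs(); R=Ro.from_euler('xyz',o['ee_rot']); a=list(map(float,sys.argv[1:]))
T=Ro.from_euler('xyz',[np.pi,0,np.radians(a[3])])
print('t',round(o['time'],2),'tcp',o['tool_pos'].round(4),'rpy',np.degrees(o['ee_rot']).round(2),'F',o['wrist_force'].round(1),'w',round(o['width'],4),'q',o['joint_positions'].round(2))
print('shift mm',(R.inv().apply(np.array(a[:3])-o['tool_pos'])*1000).round(1),'turn',np.degrees((R.inv()*T).as_rotvec()).round(2))
E
python3 -m crank '[[0.4,[0,0,0],[0,0,8]],[0.4,[0,0,0],[0,0,8]],[0.4,[0,0,0],[0,0,8]],[0.4,[0,0,0],[0,0,8]],[0.4,[0,0,0],[0,0,8]],[0.4,[0,0,0],[0,0,8]],[0.4,[0,0,0],[0,0,8]],[0.4,[0,0,0],[0,0,8]]]'
python3 -m crank '[[0.4,[0,0,0],[0,0,8]],[0.4,[0,0,0],[0,0,6.5]],[0.4,[0,0,0],[0,0,0]]]'
python3 go.py 0.5355 0.352 0.2 79.5
```

```text
time: 0.9
tool_pos: [0.2063, 0.5095, 0.2048]
ee_rot: [-3.141, 0.001, 1.634]
wrist_force: [-0.4, -0.2, 0.1]
width: 0.0563
finger_force: 0.0
time: 1.2
tool_pos: [0.2063, 0.5095, 0.2049]
ee_rot: [-3.141, 0.001, 1.387]
wrist_force: [-0.2, -0.3, 0.4]
width: 0.0562
finger_force: 0.0
t 1.2 tcp [0.2063 0.5095 0.2049] rpy [-1.7998e+02  6.0000e-02  7.9470e+01] F [-0.2 -0.3  0.4] w 0.0562 q [1.08 0.09 1.37 0.   1.68 1.27]
shift mm [-94.7 352.4   4.9] turn [-0.02  0.06 -0.03]
```

```bash
python3 -m crank '[[0.4,[-0.006,0.022,0],[0,0,0]],[0.4,[-0.012,0.044,0],[0,0,0]],[0.4,[-0.012,0.044,0],[0,0,0]],[0.4,[-0.012,0.044,0],[0,0,0]],[0.4,[-0.012,0.044,0],[0,0,0]],[0.4,[-0.012,0.044,0],[0,0,0]],[0.4,[-0.012,0.044,0],[0,0,0]],[0.4,[-0.0115,0.044,0],[0,0,0]]]'
python3 -m crank '[[0.4,[-0.0045,0.0215,0],[0,0,0]],[0.4,[0,0,0],[0,0,0]],[0.4,[0,0,0],[0,0,0]]]'
python3 go.py 0.5355 0.352 0.121 79.5
python3 - <<'E'
from h import *
s=snap('top'); cv2.imwrite('pics/t1.png',cv2.resize(s['color'][150:280,110:290,::-1],(720,520),interpolation=2))
E
```

```text
time: 2.0
tool_pos: [0.5159, 0.3603, 0.2051]
ee_rot: [-3.141, 0.0, 1.389]
wrist_force: [0.5, 0.2, -0.2]
width: 0.0563
finger_force: 0.0
time: 2.3
tool_pos: [0.5345, 0.353, 0.2048]
ee_rot: [-3.14, 0.0, 1.388]
wrist_force: [-1.3, -0.3, -0.6]
width: 0.0565
finger_force: 0.0
t 2.3 tcp [0.5345 0.353  0.2048] rpy [-1.799e+02  2.000e-02  7.951e+01] F [-1.3 -0.3 -0.6] w 0.0565 q [0.49 0.29 1.13 0.   1.72 0.68]
shift mm [-0.8  1.3 83.8] turn [-0.1   0.02  0.01]
```

View pics/t1.png

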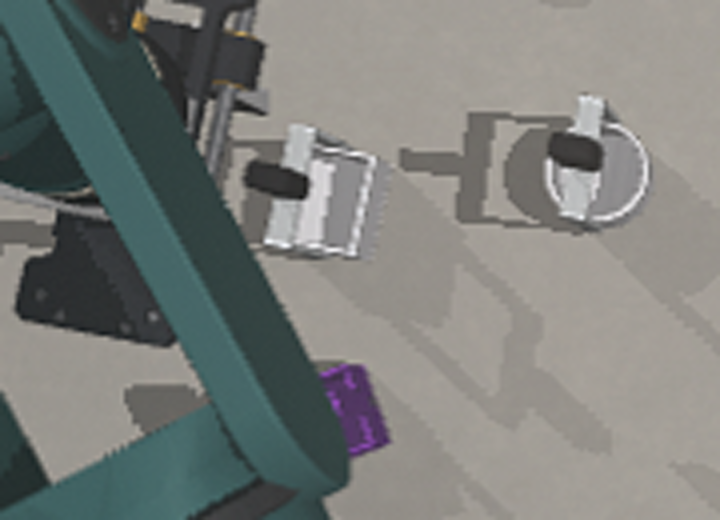

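The view shows the grip block at (277,180) still standing free, with a finger near (250,85) and the forearm hiding the other one. I'll check the fingertip position against the measured TCP using depth.

```bash
python3 - <<'E'
from h import *
for n in('top','side'):
    s=np.load('top.npz') if n=='top' else snap('side'); X=cloud(s).reshape(-1,3)
    if n=='side': cv2.imwrite('pics/s1.png',cv2.resize(s['color'][60:200,210:350,::-1],(560,560),interpolation=2))
    m0=(abs(X[:,0]-.535)<.11)&(abs(X[:,1]-.352)<.09)
    for lo,hi in((.115,.165),(.19,.215),(.215,.24),(.24,.27)):
        P=X[m0&(X[:,2]>lo)&(X[:,2]<hi)]
        if len(P): print(n,lo,len(P),np.percentile(P,[2,50,98],axis=0).round(3).tolist())
E
```

```text
top 0.115 119 [[0.528, 0.34, 0.118], [0.535, 0.348, 0.154], [0.543, 0.364, 0.16]]
top 0.19 12 [[0.562, 0.337, 0.203], [0.563, 0.34, 0.211], [0.569, 0.355, 0.215]]
top 0.215 29 [[0.561, 0.337, 0.216], [0.565, 0.339, 0.229], [0.572, 0.347, 0.24]]
top 0.24 13 [[0.562, 0.338, 0.242], [0.564, 0.339, 0.249], [0.568, 0.353, 0.269]]
side 0.115 81 [[0.526, 0.338, 0.116], [0.532, 0.343, 0.142], [0.539, 0.361, 0.157]]
side 0.19 24 [[0.495, 0.336, 0.204], [0.56, 0.344, 0.21], [0.57, 0.35, 0.215]]
side 0.215 83 [[0.492, 0.335, 0.215], [0.504, 0.346, 0.227], [0.57, 0.363, 0.239]]
side 0.24 103 [[0.493, 0.335, 0.241], [0.56, 0.345, 0.255], [0.571, 0.362, 0.269]]
```

View pics/s1.png

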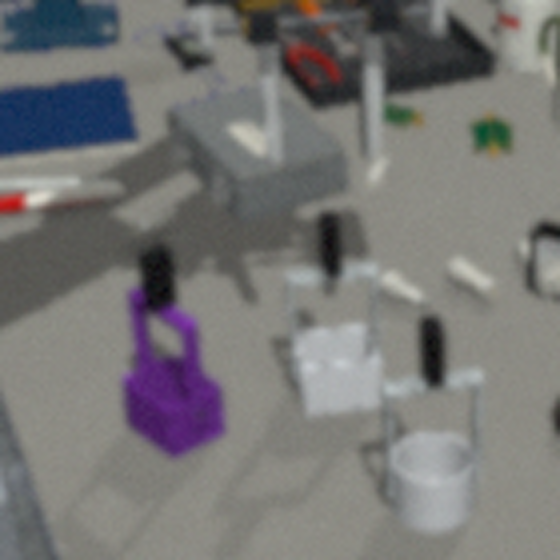

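The side view shows both fingers, tips at (273,158) and (375,170), straddling the grip block at (330,245). The depths agree with the measured TCP to about 2 mm, so I'll descend and grip.

```bash
python3 -m crank '[[0.4,[-0.001,0.001,0.020],[0,0,0]],[0.4,[0,0,0.025],[0,0,0]],[0.4,[0,0,0.022],[0,0,0]],[0.4,[0,0,0.015],[0,0,0]],[0.4,[0,0,0],[0,0,0]],[0.4,[0,0,0],[0,0,0]]]'
python3 go.py 0.5355 0.352 0.121 79.5
python3 -m crank '[[1,[0,0,0],[0,0,0]],[1,[0,0,0],[0,0,0]],[1,[0,0,0],[0,0,0]],[1,[0,0,0],[0,0,0]],[1,[0,0,0],[0,0,0]],[1,[0,0,0],[0,0,0]]]'
python3 -m crank '[[1,[0,0,-0.005],[0,0,0]],[1,[0,0,-0.01],[0,0,0]],[1,[0,0,-0.02],[0,0,0]],[1,[0,0,-0.03],[0,0,0]],[1,[0,0,-0.035],[0,0,0]],[1,[0,0,-0.035],[0,0,0]],[1,[0,0,-0.035],[0,0,0]],[1,[0,0,-0.03],[0,0,0]]]'
python3 -m crank '[[1,[0,0,0],[0,0,0]],[1,[0,0,0],[0,0,0]]]'
python3 go.py 0.6646 0.0012 0.321 79.1
python3 - <<'E'
from h import *
s=snap('side'); cv2.imwrite('pics/s2.png',cv2.resize(s['color'][20:200,200:380,::-1],(590,590),interpolation=2))
t=snap('top')
for n in ('side','top'):
    X=cloud(np.load(n+'.npz')).reshape(-1,3); m=(abs(X[:,0]-.535)<.06)&(abs(X[:,1]-.352)<.06)
    for lo,hi in ((.20,.25),(.296,.316),(.32,.36)):
        P=X[m&(X[:,2]>lo)&(X[:,2]<hi)]
        if len(P)>5: r=cv2.minAreaRect((P[:,:2]*1000).astype(np.float32));print(n,lo,len(P),np.percentile(P[:,2],[2,50,98]).round(3),np.round(r[0],1),np.round(r[1],1),round(r[2],1))
E
```

```text
time: 3.0
tool_pos: [0.5353, 0.3525, 0.1242]
ee_rot: [3.141, -0.001, 1.388]
wrist_force: [0.2, -0.1, 1.3]
width: 0.0564
finger_force: 0.0
t 3.0 tcp [0.5353 0.3525 0.1242] rpy [ 1.7997e+02 -3.0000e-02  7.9520e+01] F [ 0.2 -0.1  1.3] w 0.0564 q [0.49 0.32 1.26 0.   1.56 0.68]
shift mm [-0.5  0.3  3.2] turn [ 0.03 -0.03  0.02]
time: 3.6
tool_pos: [0.5357, 0.3519, 0.1236]
ee_rot: [3.141, -0.0, 1.387]
wrist_force: [1.0, 0.5, -1.4]
width: 0.0141
finger_force: 30.0
time: 4.4
tool_pos: [0.5355, 0.3518, 0.3266]
ee_rot: [3.14, -0.002, 1.387]
wrist_force: [0.2, 0.7, -2.4]
width: 0.0139
finger_force: 30.0
time: 4.6
tool_pos: [0.5357, 0.3519, 0.3237]
ee_rot: [3.141, -0.001, 1.387]
wrist_force: [-1.2, -0.1, -2.5]
width: 0.0138
finger_force: 30.0
t 4.6 tcp [0.5357 0.3519 0.3237] rpy [ 1.7994e+02 -5.0000e-02  7.9450e+01] F [-1.2 -0.1 -2.5] w 0.0138 q [0.49 0.31 0.88 0.   1.95 0.68]
shift mm [-321.2  190.9    2.7] turn [ 0.06 -0.05  0.35]
side 0.2 531 [0.201 0.229 0.245] [535.3 351.6] [60.2 70.7] 75.5
side 0.296 109 [0.297 0.309 0.315] [535.9 351.1] [22.  66.2] 83.2
side 0.32 201 [0.323 0.344 0.359] [535.6 349.1] [23.8 36.4] 77.1
top 0.2 690 [0.2   0.211 0.245] [535.  352.3] [49.3 69.2] 78.6
top 0.296 155 [0.299 0.308 0.313] [535.5 350.4] [18.  67.5] 79.3
top 0.32 210 [0.323 0.345 0.358] [535.2 344.5] [30.1 29.3] 35.7
```

View pics/s2.png

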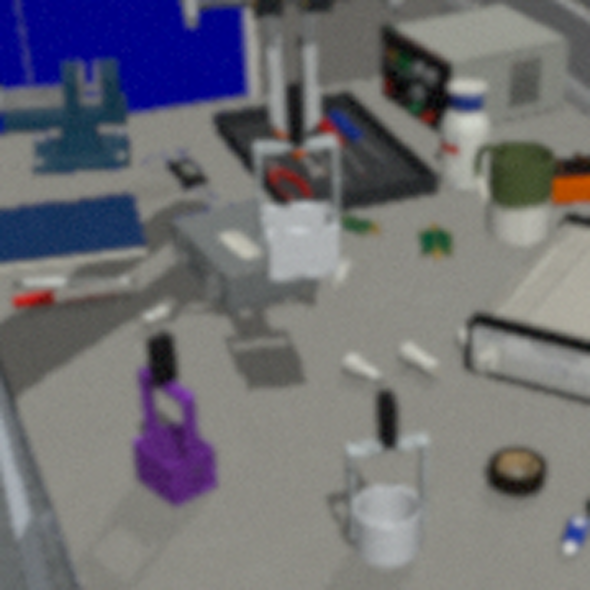

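The caddy hangs level in the gripper at (300,220), and the round and purple caddies have not moved. Its centre is at the TCP and its underside is 0.1236 m below it. Next I carry it over the round caddy to a point beyond the tip.

```bash
python3 -m crank '[[1,[-0.010,0.006,0],[0,0,0.35]],[1,[-0.021,0.012,0],[0,0,0]],[1,[-0.03,0.018,0],[0,0,0]],[1,[-0.035,0.021,0],[0,0,0]],[1,[-0.035,0.021,0],[0,0,0]],[1,[-0.035,0.021,0],[0,0,0]],[1,[-0.035,0.021,0],[0,0,0]],[1,[-0.035,0.021,0],[0,0,0]]]'
python3 -m crank '[[1,[-0.035,0.021,0],[0,0,0]],[1,[-0.025,0.014,0],[0,0,0]],[1,[-0.016,0.01,0],[0,0,0]],[1,[-0.009,0.005,0],[0,0,0]],[1,[0,0,0],[0,0,0]],[1,[0,0,0],[0,0,0]]]'
python3 go.py 0.6646 0.0012 0.202 79.1
```

```text
time: 5.5
tool_pos: [0.6294, 0.0909, 0.3217]
ee_rot: [-3.139, 0.001, 1.38]
wrist_force: [0.1, -0.6, -2.5]
width: 0.0137
finger_force: 30.0
time: 6.1
tool_pos: [0.6623, 0.0017, 0.3234]
ee_rot: [-3.141, -0.001, 1.382]
wrist_force: [-0.3, 0.5, -1.7]
width: 0.0138
finger_force: 30.0
t 6.1 tcp [0.6623 0.0017 0.3234] rpy [-1.7997e+02 -5.0000e-02  7.9170e+01] F [-0.3  0.5 -1.7] w 0.0138 q [-0.08  0.37  0.8   0.    1.97  0.11]
shift mm [-1.000e-01  2.400e+00  1.214e+02] turn [-0.03 -0.05  0.07]
```

```bash
python3 -m crank '[[1,[0,0.0024,0.008],[0,0,0]],[1,[0,0,0.018],[0,0,0]],[1,[0,0,0.025],[0,0,0]],[1,[0,0,0.025],[0,0,0]],[1,[0,0,0.023],[0,0,0]],[1,[0,0,0.014],[0,0,0]],[1,[0,0,0.008],[0,0,0]],[1,[0,0,0],[0,0,0]]]'
python3 -m crank '[[1,[0,0,0],[0,0,0]]]'
python3 go.py 0.6406 -0.1235 0.202 79.1
python3 - <<'E'
from h import *
s=snap('side'); cv2.imwrite('pics/s3.png',cv2.resize(s['color'][110:330,290:490,::-1],(545,600),interpolation=2))
t=snap('top')
for n in ('side','top'):
    X=cloud(np.load(n+'.npz')).reshape(-1,3); m=(abs(X[:,0]-.664)<.06)&(abs(X[:,1]-.001)<.05)
    for lo,hi in ((.08,.125),(.175,.194),(.194,.23)):
        P=X[m&(X[:,2]>lo)&(X[:,2]<hi)]
        if len(P)>5: r=cv2.minAreaRect((P[:,:2]*1000).astype(np.float32));print(n,lo,len(P),np.percentile(P[:,2],[2,50,98]).round(3),np.round(r[0],1),np.round(r[1],1),round(r[2],1))
E
```

```text
time: 6.9
tool_pos: [0.6644, 0.0007, 0.2013]
ee_rot: [-3.14, 0.0, 1.381]
wrist_force: [0.1, -1.5, -1.9]
width: 0.0141
finger_force: 30.0
time: 7.0
tool_pos: [0.6654, 0.0004, 0.2038]
ee_rot: [3.14, -0.0, 1.381]
wrist_force: [0.7, -0.7, -1.5]
width: 0.0139
finger_force: 30.0
t 7.0 tcp [6.654e-01 4.000e-04 2.038e-01] rpy [ 1.7988e+02 -2.0000e-02  7.9130e+01] F [ 0.7 -0.7 -1.5] w 0.0139 q [-0.08  0.35  1.06  0.    1.73  0.11]
shift mm [-126.3   -1.     1.7] turn [ 0.12 -0.02  0.03]
side 0.08 522 [0.082 0.106 0.125] [663.7   1.1] [53.9 66.6] 79.7
side 0.175 147 [0.177 0.19  0.193] [ 6.647e+02 -3.000e-01] [20.3 69. ] 85.0
side 0.194 176 [0.195 0.217 0.229] [661.6  -6.6] [17.3 41.4] 58.9
```

View pics/s3.png

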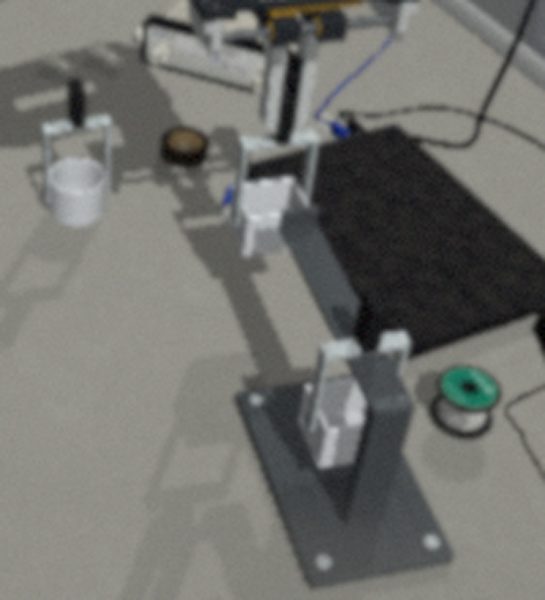

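The caddy at (275,190) hangs level just beyond the tip at (290,215), in line with the hook. The bar top measures 0.190 as planned. Now I slide it in along the hook.

```bash
python3 -m crank '[[1,[-0.008,-0.001,0.001],[0,0,0]],[1,[-0.014,0,0],[0,0,0]],[1,[-0.018,0,0],[0,0,0]],[1,[-0.018,0,0],[0,0,0]],[1,[-0.018,0,0],[0,0,0]]]'
python3 -m crank '[[1,[-0.018,0,0],[0,0,0]],[1,[-0.016,0,0],[0,0,0]],[1,[-0.01,0,0],[0,0,0]],[1,[-0.006,0,0],[0,0,0]],[1,[0,0,0],[0,0,0]],[1,[0,0,0],[0,0,0]]]'
python3 go.py 0.6406 -0.1235 0.1700 79.1
python3 - <<'E'
from h import *
s=snap('side'); cv2.imwrite('pics/s4.png',cv2.resize(s['color'][170:330,350:490,::-1],(525,600),interpolation=2))
X=cloud(s).reshape(-1,3); m=(abs(X[:,0]-.6406)<.06)&(abs(X[:,1]+.1235)<.045)
P=X[m&(X[:,2]>.178)&(X[:,2]<.194)]; r=cv2.minAreaRect((P[:,:2]*1000).astype(np.float32)); print(len(P),np.median(P,0).round(4),r)
E
```

```text
time: 7.6
tool_pos: [0.6491, -0.0766, 0.2016]
ee_rot: [3.141, 0.0, 1.379]
wrist_force: [0.4, 0.0, -1.7]
width: 0.014
finger_force: 30.0
time: 8.2
tool_pos: [0.6402, -0.1229, 0.2015]
ee_rot: [3.142, -0.001, 1.381]
wrist_force: [-0.2, 0.3, -1.8]
width: 0.014
finger_force: 30.0
t 8.2 tcp [ 0.6402 -0.1229  0.2015] rpy [ 1.800e+02 -4.000e-02  7.913e+01] F [-0.2  0.3 -1.8] w 0.014 q [-0.28  0.32  1.11  0.    1.72 -0.09]
shift mm [-0.5  0.5 31.5] turn [ 0.   -0.04  0.03]
168 [ 0.6329 -0.1251  0.188 ] ((639.4943237304688, -124.18761444091797), (21.077903747558594, 69.90182495117188), 78.9913558959961)
```

View pics/s4.png

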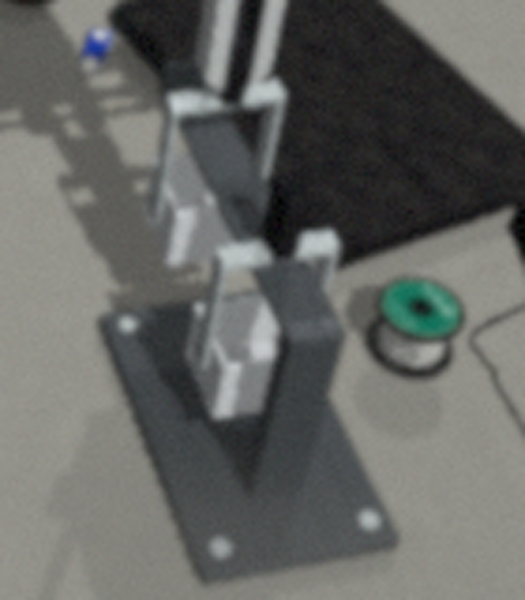

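The strip passes through the new caddy's window (bar at (225,95)), and the hung caddy at (270,250) is undisturbed. I'll lower it and check for contact before releasing.

```bash
python3 -m crank '[[1,[-0.0005,0.0005,0.005],[0,0,0]],[1,[0,0,0.009],[0,0,0]],[1,[0,0,0.008],[0,0,0]],[1,[0,0,0.005],[0,0,0]],[1,[0,0,0.002],[0,0,0]],[1,[0,0,0],[0,0,0]]]'
python3 -m crank '[[1,[0,0,0.001],[0,0,0]],[1,[0,0,0.001],[0,0,0]],[1,[0,0,0],[0,0,0]]]'
python3 -m crank '[[1,[0,0,0.001],[0,0,0]],[1,[0,0,0],[0,0,0]]]'
python3 -m crank '[[1,[0,0,0.001],[0,0,0]],[1,[0,0,0],[0,0,0]]]'
```

```text
time: 8.85
tool_pos: [0.6402, -0.1239, 0.1717]
ee_rot: [-3.14, -0.0, 1.381]
wrist_force: [0.3, -0.0, -2.1]
width: 0.0142
finger_force: 30.0
time: 9.15
tool_pos: [0.6406, -0.124, 0.1707]
ee_rot: [3.141, -0.0, 1.381]
wrist_force: [-0.9, -0.2, -2.6]
width: 0.014
finger_force: 30.0
time: 9.35
tool_pos: [0.6405, -0.124, 0.1694]
ee_rot: [-3.142, -0.0, 1.381]
wrist_force: [0.2, 0.2, -1.9]
width: 0.0138
finger_force: 30.0
time: 9.55
tool_pos: [0.6406, -0.124, 0.1686]
ee_rot: [3.141, -0.0, 1.381]
wrist_force: [-0.7, 0.5, -2.1]
width: 0.0137
finger_force: 30.0
```

```bash
python3 -m crank '[[1,[0,0,0.001],[0,0,0]],[1,[0,0,0],[0,0,0]]]'
python3 -m crank '[[1,[0,0,0.0005],[0,0,0]],[1,[0,0,0],[0,0,0]]]'
```

```text
time: 9.75
tool_pos: [0.6406, -0.124, 0.1685]
ee_rot: [3.141, 0.0, 1.381]
wrist_force: [-1.9, 0.7, 2.1]
width: 0.0141
finger_force: 30.0
time: 9.95
tool_pos: [0.6406, -0.124, 0.1685]
ee_rot: [3.14, 0.0, 1.381]
wrist_force: [-3.2, -0.2, 5.5]
width: 0.0141
finger_force: 30.0
```

Contact: the force reversed to +5 N at the expected height. Releasing.

```bash
python3 -m crank '[[0.8,[0,0,-0.0005],[0,0,0]],[0.7,[0,0,0],[0,0,0]],[0.6,[0,0,0],[0,0,0]],[0.5,[0,0,0],[0,0,0]],[0.5,[0,0,0],[0,0,0]]]'
python3 -m crank '[[0.5,[0,0,-0.005],[0,0,0]],[0.5,[0,0,-0.015],[0,0,0]],[0.5,[0,0,-0.025],[0,0,0]],[0.5,[0,0,-0.03],[0,0,0]],[0.5,[0,0,-0.03],[0,0,0]],[0.5,[0,0,-0.02],[0,0,0]],[0.5,[0,0,-0.01],[0,0,0]],[0.5,[0,0,0],[0,0,0]]]'
python3 - <<'E'
from h import *
s=snap('side'); cv2.imwrite('pics/s5.png',cv2.resize(s['color'][150:330,300:480,::-1],(590,590),interpolation=2))
X=cloud(s).reshape(-1,3); C=s['color'].reshape(-1,3)
for l,c in (('new',(.6406,-.1235)),('hung',(.6235,-.2125))):
    m=(abs(X[:,0]-c[0])<.06)&(abs(X[:,1]-c[1])<.035)
    for lo,hi in ((.151,.161),(.165,.21)):
        P=X[m&(X[:,2]>lo)&(X[:,2]<hi)]; r=cv2.minAreaRect((P[:,:2]*1000).astype(np.float32)); print(l,len(P),np.percentile(P[:,2],[2,50,98]).round(3),np.round(r[0],1),np.round(r[1],1),round(r[2],1))
E
```

```text
time: 10.45
tool_pos: [0.6405, -0.124, 0.1671]
ee_rot: [-3.141, -0.0, 1.381]
wrist_force: [0.3, 0.0, -0.1]
width: 0.0456
finger_force: 0.0
time: 11.25
tool_pos: [0.6411, -0.1242, 0.3055]
ee_rot: [3.137, 0.0, 1.381]
wrist_force: [-0.4, -0.1, 0.4]
width: 0.0471
finger_force: 0.0
new 166 [0.151 0.155 0.16 ] [ 637.4 -126.9] [58.  58.7] 40.9
new 166 [0.167 0.189 0.203] [ 639.5 -123.8] [27.  14.8] 80.4
hung 185 [0.151 0.155 0.16 ] [ 623.2 -214.2] [51.3 61.5] 42.5
hung 201 [0.166 0.19  0.203] [ 623.2 -213.6] [25.5 15.2] 80.4
```

View pics/s5.png

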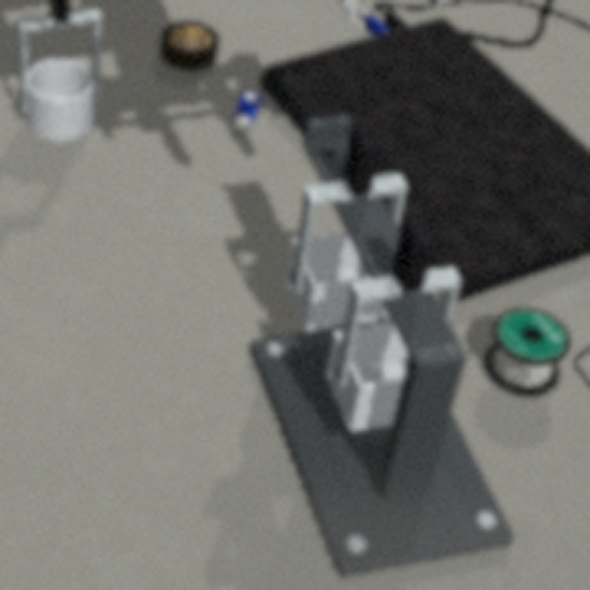

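The new caddy (bar near (357,185)) hangs square and level between the tip (330,140) and the hung caddy (405,285). The gripper is clear, grip yaw is 80.4° on both, and the hung one has not shifted.

```bash
python3 -c "
from bench import robot
print(robot.close_job())"
```

```text
the job is handed in; nothing more can be done
None
```

The square caddy now hangs level and square on the hook between the hung caddy and the tip. The gripper has let go and is clear, the hung and round caddies have not moved, and the job was handed in after about 11 s; the hand-in returned no verdict.

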